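# Slide a valve fixture plate out over its stand and hold it

### The arm

A 6-joint arm with a two-finger parallel gripper is mounted at the origin on the work surface. World frame = base frame: x ahead of the robot, y to its left, z up, the work surface at z = 0. Lengths are in mm, angles in degrees, forces in N, time in s.
With the tool pointing down it reaches from about 300 to 850 mm from the base axis. Payload 4.2 kg.
Tool frame: the origin (TCP) lies at the very end of the fingers, on their centre line; the grasp point (between the pads) lies 19 mm behind it; z points along the fingers, y is the line along which they close (so a half turn about z gives the same grasp; the last joint's range is limited). The gripper opens to 91 mm and grips with 3 to 60 N. Pads are 32 mm wide; open, the fingers measure 118 mm over their backs; the gripper's body (76 mm by 178 mm) begins 60 mm behind the grasp point.
Start: joints at [-1.146, 18.312, 89.639, -0, 72.044, -1.146], TCP at [575.016, 0, 213.976] pointing down, gripper open.
Joint ranges: [-177.97, 177.97], [-48.28, 115.42], [12.27, 149.76], [-77.06, 257.06], [2.81, 150.46], [-146.56, 146.56]. Speed limits (degrees/s): [147.25, 147.25, 180, 180, 180, 180].

### API

Orientations are given as [roll, pitch, yaw] about the fixed x, y, z axes, in that order (R = Rz(yaw) Ry(pitch) Rx(roll)).
In Python, from workcell import env, eyes gives the robot as it stands.
- The arm moves only by the tool send_rows, never from a script. Its argument "targets" is text: rows parted by semicolons, each of 7 numbers parted by spaces: the shift along the tool's x, y, z in m, then the turn, a rotation vector about the tool's x, y, z in degrees, then the opening in per cent of the stroke, from 0 (shut) to 100 (fully open). A call has 1 to 12 rows; each row is the pose to reach, as a shift and turn from the pose commanded when the call began, along the tool's axes at that moment; what a row does not reach only later rows make up. A row lasts 1/12 s, in which the tool goes at most 41.7 mm and 7.16 degrees, less where a joint would pass 70% of its speed; a pose out of reach is approached as far as the arm can. A call with a gripper value outside its range is refused whole. The fingers move at their own pace and stop on an object; "grip_force" is the grip in N (left out, the last holds). Time passes only in rows, so rows that repeat a pose let the fingers close. It gives the time, the measured TCP pose, the force, the opening and the grip force at its end, in the units of the state.
- env.state(): the state, without advancing time (a new reading comes with each control period).
- eyes.grab_frame(name): name is "scene" or "side" or "wrist"; returns a dict with "image" (384x512x3 uint8, blue, green, red), "fovy" (degrees; the focal length in pixels is half the picture's height over the tangent of half this angle, whatever the lens; pixels are square), "cx", "cy" (the principal point, pixels), "eye" and "attitude" of the camera in the world. Camera axes: x right, y up, looking along -z (the intrinsics and any distortion apply to the point x, -y, -z); pixel columns grow to the right and rows downward; lengths in mm; the calibration is good to about 2 mm. A picture is of the moment at which its call begins. There is no depth.
- env.job_done(): hands the job in; it is judged then, once.
The state is a dict: "time_s": time; "qpos": joint angles; "qvel": joint speeds; "effort": joint torques, N m; "ee_pos": TCP position; "ee_rot": TCP orientation; "force": force on the tool from outside, world axes, zero at the start; "torque": the same for the moment, N m; "gripper_width": finger opening in mm; "gripper_force": force on a finger pad.
Only numpy, scipy, OpenCV 4.12 (cv2) and the standard library are available. Lean on these libraries where they do the work, as an engineer would, in place of code of your own. Each camera call takes 0.05 s, during which the arm holds its last target. There are 200 camera calls.

### The job

Take the red parts cup off the aluminium fixture plate and nest it in the blue cup on the bench. Then slide the plate along the stand, square and without lifting it, towards the end where the grey casting already sticks out, until the red line on the plate lies right over the end edge of the stand; the plate would now tip by itself, so keep hold of it, level and resting on the stand, and finish while still holding it. Leave everything else on the bench where it is.

Things in the scene. Friction and masses are not known exactly. Their poses are not given: they have to be found in the camera images.
- stand: fixed green riser stand with a flat dark steel top, 260 mm long (its x) by 120 mm wide (its y), top 90 mm above the bench. Origin: centre of its underside on the bench. Its +x axis is the outward direction: the plate is to be slid that way and its casting end sticks out past the stand's +x end. Outward is to the robot's right (-y), up to 0.3 rad off.
- stand_edge (a point): middle of the stand's outward (+x) top end edge, 90 mm above the bench; axes as the stand's
- plate: loose aluminium plate 320 (x) x 80 (y) x 8 mm, 0.8 kg in all, flat on the stand, x along the stand's x within 0.05 rad. Origin: centre of its underside. On top: grey casting 64 x 60 x 28 mm at x = +120 mm, black lug at -135 mm, red line across at -15 mm. Centre of mass near x = +23 mm: at the line it tips outward unless held down (2 to 3 N at the lug). At the start it overhangs the edge by 30 to 90 mm.
- mark (a point): middle of the red line (6 mm wide, across the full width of the plate), at the plate's underside; axes as the plate's
- lug (a point): top centre of the black plastic lug, the plate's handle: 20 mm thick (plate x) by 36 mm wide (plate y), rising 42 mm above the plate's top face. It can be gripped from above across either pair of faces. Axes as the plate's
- red_cup: loose red round tapered parts cup, open at the top, 52 mm high, 66 mm across the rim, 40 mm across the foot, wall 2.5 mm, inner floor 20 mm above its underside, 0.09 kg, standing upright on the plate between the lug and the casting. Origin: centre of its underside, z up. It can be gripped across the outside just below the rim (about 60 mm wide 12 mm below the rim).
- blue_cup: loose blue cup of exactly the same shape, standing upright on the bench to the robot's right. Origin: centre of its underside, z up. The red cup nested in it stands on its inner floor, 20 mm higher than it, with about 2 mm of play all round, its top 20 mm above the blue rim.
- bolt_dish: bystander: shallow round steel dish of bolts, 116 mm across, 28 mm high; origin centre of underside
- pliers: bystander: red-handled pliers lying flat, about 210 mm long, 16 mm high; origin at the pivot, jaws along +x
- screwdriver: bystander: red-handled screwdriver lying flat, 200 mm long; origin mid-length on the bench, handle towards its -x
- wrench: bystander: steel wrench lying flat, 180 mm long; origin mid-length on the bench, handle towards its -x
- spray_can: bystander: blue can, 64 mm across, 115 mm high, to the left; origin centre of underside
Not all that is in view belongs to the job. There is more than one size of the red_cup; the one meant has the size given above. Of the things that look like the blue_cup, take the one that is farthest to the robot's left at the start.

How it is judged:
By the outcome, as a careful person would: the job done as asked, in the order asked, and still so for the second after the job is handed in, while the arm keeps its last pose, push and grip.
It also fails if it takes over 51 s, if anything falls off the work surface, if the arm or the gripper's body presses on something with over 40 N, if the wrist force passes 120 N, or if a joint passes its speed limit or range.

## Working session

There is one attempt and no reset: what is moved stays moved. The work goes in short steps, Python scripts to look and compute and a tool call to move; the robot and the scene stay as the last step left them, time stands still between calls to the robot, and variables do not carry over. Pictures are saved under pics/ and viewed, at most 10 in all, crops included, and the job is handed in when it is done.

Besides the shell and the picture viewer there is one more tool, called after ">>>" in YAML: its name, and indented under it one key for each argument. send_rows: Moves the arm, as the interface text tells. Its arguments: {"type":"object","properties":{"targets":{"type":"string"},"grip_force":{"type":"number"}},"required":["targets"]}

```bash
ls; mkdir -p pics; python3 - <<'E'
from workcell import env, eyes
import cv2,pickle,numpy as np
fs={}
for n in ("scene","side","wrist"):
    f=eyes.grab_frame(n); fs[n]=f
    print(n,{k:(np.round(v,3).tolist() if k!="image" else v.shape) if not isinstance(v,str) else v for k,v in f.items()})
pickle.dump(fs,open("f0.pkl","wb"))
a=cv2.resize(fs["scene"]["image"],(800,600),interpolation=cv2.INTER_CUBIC); cv2.imwrite("pics/scene0.png",a)
cv2.imwrite("pics/side0.png",cv2.resize(fs["side"]["image"],(800,600),interpolation=cv2.INTER_CUBIC))
print(env.state())
E
```

```text
pics
scene {'image': (384, 512, 3), 'fovy': 53.992, 'cx': 255.971, 'cy': 195.373, 'eye': [1293.67, -678.462, 1112.873], 'attitude': [44.388, -0.803, 51.468]}
side {'image': (384, 512, 3), 'fovy': 53.785, 'cx': 255.851, 'cy': 192.223, 'eye': [439.326, 1019.636, 869.136], 'attitude': [54.615, 0.552, -175.194]}
wrist {'image': (384, 512, 3), 'fovy': 58.838, 'cx': 255.128, 'cy': 194.131, 'eye': [573.272, 78.689, 383.732], 'attitude': [-16.347, 0.144, -0.035]}
{'time_s': 0.15, 'qpos': array([-1.14433641e+00,  1.83420991e+01,  8.96880397e+01, -1.49867090e-03,
        7.20434517e+01, -1.14514136e+00]), 'qvel': array([ 0.07408437, -0.16639928, -0.03873851,  0.04991501,  0.02446053,
        0.01852362]), 'effort': array([-5.72294630e-04, -4.12774551e+01, -2.32154489e+01,  7.26667210e-02,
        4.33494255e-02, -9.00343002e-05]), 'ee_pos': array([5.74640217e+02, 1.54477399e-02, 2.13340379e+02]), 'ee_rot': array([-1.79926396e+02, -4.59264145e-05,  9.00012679e+01]), 'force': array([-0.52781846, -0.38532541,  0.06173191]), 'torque': array([-0.0013067 ,  0.0437269 ,  0.01677664]), 'gripper_force': 0.0, 'gripper_width': 91.37503110759828}
```

View pics/scene0.png

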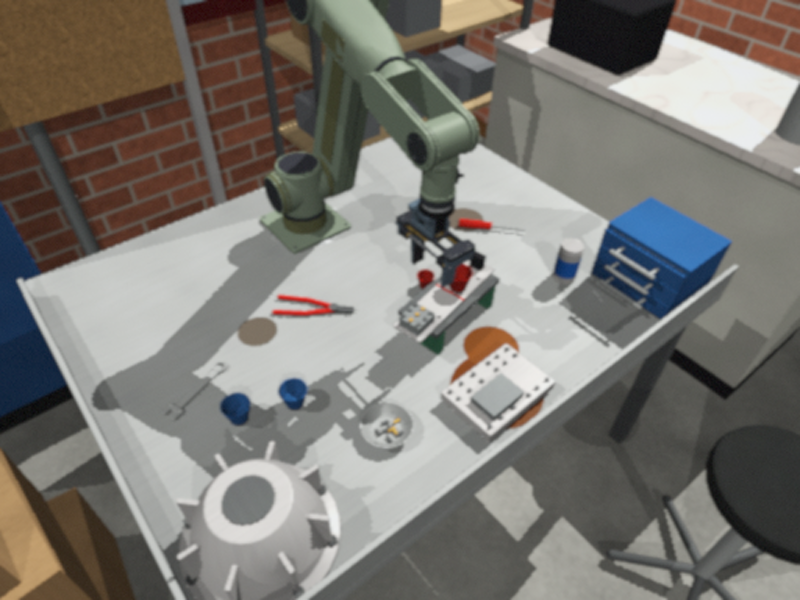

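View pics/side0.png

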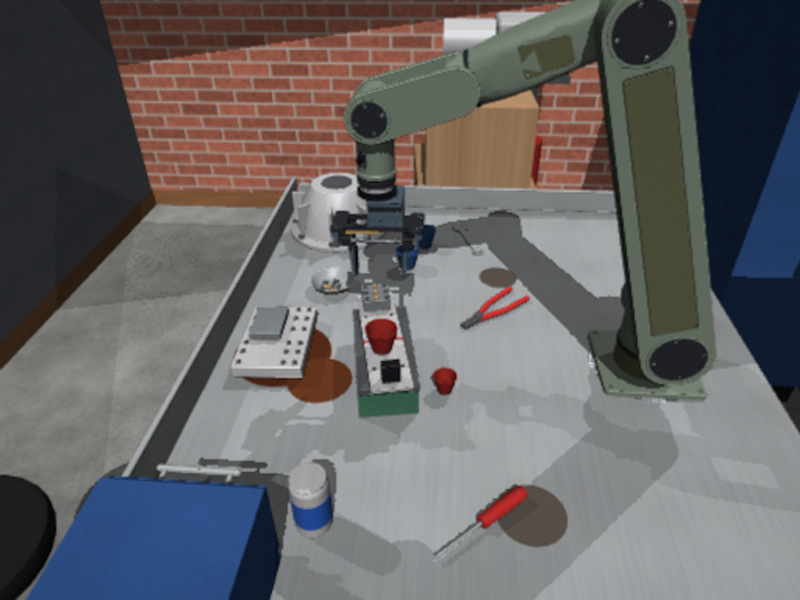

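```bash
cat > h.py <<'E'
import numpy as np,cv2
from scipy.spatial.transform import Rotation as R
from scipy.optimize import least_squares
from workcell import env, eyes
def K(f): 
    h=f["image"].shape[0]; return h/2/np.tan(np.radians(f["fovy"]/2))
def Rm(f): return R.from_euler("xyz",f["attitude"],degrees=True).as_matrix()
def proj(f,P):
    c=(np.atleast_2d(P)-np.array(f["eye"]))@Rm(f); k=K(f)
    return np.c_[f["cx"]+k*c[:,0]/-c[:,2], f["cy"]+k*c[:,1]/c[:,2]]
def ray(f,uv,z):
    uv=np.atleast_2d(uv).astype(float); k=K(f)
    d=np.c_[(uv[:,0]-f["cx"])/k,-(uv[:,1]-f["cy"])/k,-np.ones(len(uv))]@Rm(f).T
    e=np.array(f["eye"]); return e+d*((z-e[2])/d[:,2])[:,None]
def blobs(f,col,amin=15):
    im=f["image"].astype(int); b,g,r=im[...,0],im[...,1],im[...,2]
    m=(r>1.8*g)&(r>1.8*b)&(r>60) if col=="red" else (b>1.6*g)&(b>1.8*r)&(b>50)
    n,l,s,c=cv2.connectedComponentsWithStats(m.astype(np.uint8))
    return [(s[i].tolist(),c[i].round(1).tolist()) for i in range(1,n) if s[i,4]>=amin],l
def cup_hull(f,x,y,z0,s=1.):
    a=np.linspace(0,2*np.pi,48); ring=lambda r,z:np.c_[x+r*np.cos(a),y+r*np.sin(a),0*a+z]
    return cv2.convexHull(proj(f,np.r_[ring(33,z0+52),ring(20,z0)]).astype(np.float32))[:,0]
def cup_fit(f,box,z0):
    # match bbox [x,y,w,h] of silhouette
    t=np.array([box[0],box[1],box[0]+box[2],box[1]+box[3]])-.5
    def e(p):
        h=cup_hull(f,*p,z0); return np.r_[h.min(0),h.max(0)]-t
    p0=ray(f,[box[0]+box[2]/2,box[1]+box[3]/2],z0+30)[0,:2]
    s=least_squares(e,p0,loss="soft_l1"); return s.x.round(1),s.fun.round(1)
E
python3 - <<'E'
from h import *
import pickle
fs=pickle.load(open("f0.pkl","rb"))
for n in fs:
  f=fs[n]
  for col,z0 in (("red",98),("blue",0)):
    for s,c in blobs(f,col)[0]:
      r=cup_fit(f,s,z0); print(n,col,s,c,r[0],r[1])
cv2.imwrite("pics/wrist0.png",cv2.resize(fs["wrist"]["image"],(800,600),interpolation=cv2.INTER_CUBIC))
E
```

```text
scene red [294, 140, 20, 7, 104] [303.0, 142.9] [432.  285.7] [ 3.2 -4.9 -1.1  5.5]
scene red [289, 169, 13, 18, 144] [294.6, 177.5] [568.  111.1] [-1.2 -0.5  3.2  0.7]
scene red [268, 173, 9, 11, 71] [271.8, 177.5] [516.1  39.3] [-3.4 -4.   5.   4.3]
scene red [175, 189, 39, 13, 198] [194.6, 196.0] [ 411.4 -244.6] [ 10.1  -3.6 -10.4   3.6]
scene red [291, 231, 11, 11, 33] [296.3, 235.2] [779.2 -79.6] [-3.5 -5.9  5.7  5.3]
scene blue [0, 131, 41, 135, 2404] [12.1, 209.7] [ -33.7 -760.5] [  9.8  66.  -10.3 -49.9]
scene blue [381, 144, 84, 58, 1022] [422.5, 175.5] [809. 647.] [ 35.5  20.6 -31.7 -20.2]
scene blue [356, 166, 13, 12, 108] [361.7, 172.1] [644.6 444.4] [ 0.3 -2.4  3.   2.8]
scene blue [396, 170, 7, 4, 18] [399.2, 171.6] [742.7 571.6] [-2.7 -6.4  6.5  6.7]
scene blue [401, 174, 13, 7, 33] [407.0, 177.3] [785.2 569.6] [ 0.1 -5.   3.7  5.3]
scene blue [393, 179, 17, 12, 43] [401.3, 185.3] [797.7 510.8] [ 2.1 -2.8  1.8  3. ]
scene blue [180, 244, 15, 17, 146] [187.5, 251.1] [ 545.8 -369. ] [-2.4 -2.4  1.9  1.7]
scene blue [143, 253, 16, 18, 170] [151.0, 260.8] [ 503.4 -487.6] [
[... 525 characters left out ...]
.2]
side red [305, 311, 33, 27, 360] [321.6, 323.5] [342.5 484.8] [ 3.  -4.3 -0.1  2.7]
side blue [468, 58, 44, 120, 2712] [496.4, 136.5] [-615.5 -908.7] [ 16.3  54.  -12.8 -52.6]
side blue [261, 159, 7, 13, 56] [263.5, 164.7] [ 526.1 -364.9] [-3.6 -2.6  5.   1.2]
side blue [18, 305, 152, 79, 9036] [98.1, 346.6] [888.7 514.2] [ 59.6  22.9 -63.6 -24.5]
side blue [187, 318, 26, 21, 320] [200.3, 329.8] [638.  449.7] [-0.6 -5.3 -0.1  4. ]
wrist red [186, 0, 105, 114, 7171] [234.9, 60.6] [561.3 100.8] [ 0.3  1.1 -1.6 -2.3]
wrist red [310, 2, 202, 226, 16230] [376.1, 87.0] [686.7  64.1] [ 60.8  62.9 -36.1 -62.2]
wrist red [79, 31, 54, 57, 1856] [107.6, 61.1] [467.9 102.2] [-39.3 -32.1  15.1  21.7]
```

View pics/wrist0.png

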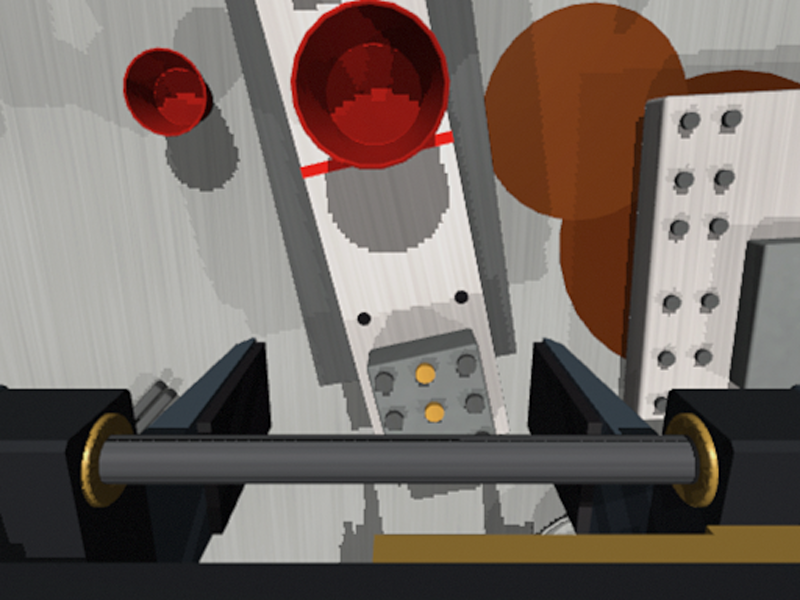

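```bash
python3 - <<'E'
from h import *
import pickle
f=pickle.load(open("f0.pkl","rb"))["wrist"]; q=512/800
g=cv2.cvtColor(f["image"],cv2.COLOR_BGR2GRAY)
L=ray(f,np.array([[302,172],[453,137]])*q,98); E=ray(f,np.array([[322,384],[515,352]])*q,90)
S=ray(f,np.array([[228,0],[322,384],[456,0],[470,0]])*q,90)
print(L.round(1),E.round(1),np.linalg.norm(L[1]-L[0]),np.linalg.norm(E[1]-E[0]))
d=lambda v:np.degrees(np.arctan2(v[1],v[0]))
print("yaw by line, edge, stand side",d(L[1]-L[0])-90,d(E[1]-E[0])-90,d(S[1]-S[0]))
P=ray(f,np.array([[256,0],[384,432],[427,0],[498,432]])*q,98);print("plate sides",d(P[1]-P[0]),d(P[3]-P[2]))
m=L.mean(0);e=E.mean(0);a=np.radians(d(S[1]-S[0]));u=np.array([np.cos(a),np.sin(a)])
print("mark",m,"edge",e,"along",(e-m)[:2]@u,"overhang",160+15-(e-m)[:2]@u, "lug",m[:2]-120*u)
s=f["image"]; r=(s[...,2]>90)&(s[...,2]>1.8*s[...,1]); 
print(cup_hull(f,561.3,100.8,98).min(0),cup_hull(f,561.3,100.8,98).max(0))
# second blue cup in side: left one is occluded by finger
E
```

```text
[[522.1  66.3  98. ]
 [600.4  83.7  98. ]] [[526.3 -58.1  90. ]
 [641.2 -37.4  90. ]] 80.24423146794678 116.78732991421876
yaw by line, edge, stand side -77.48056105138947 -79.79687859194202 -79.60821708333397
plate sides -75.64757843036024 -78.77772695035893
mark [561.25435898  75.03419252  98.        ] edge [583.75354297 -47.77391095  90.        ] along 124.85208482908708 overhang 50.147915170912924 lug [539.60898886 193.06587451]
[185.75696     0.6592897] [288.8654  111.23874]
```

>>> send_rows:
  targets: "0.012 -0.002 0 0 0 0 100;0.035 -0.005 0 0 0 0 100;0.062 -0.009 0 0 0 0 100;0.085 -0.012 0 0 0 0 100;0.101 -0.0137 0 0 0 0 100;0.101 -0.0137 0.010 0 0 0 100;0.101 -0.0137 0.027 0 0 0 100;0.101 -0.0137 0.045 0 0 0 100;0.101 -0.0137 0.063 0 0 0 100;0.101 -0.0137 0.078 0 0 0 100;0.101 -0.0137 0.085 0 0 0 100;0.101 -0.0137 0.085 0 0 0 100"
  grip_force: 15

```text
time_s: 1.15
ee_pos: [559.8, 100.6, 126.8]
ee_rot: [-179.7, 0.0, 90.0]
force: [0.0, -0.5, -0.6]
gripper_width: 91.2
gripper_force: 0.0
```

>>> send_rows:
  targets: "0 0 0 0 0 0 60;0 0 0 0 0 0 60;0 0 0 0 0 0 60;0 0 0 0 0 0 60;0 0 0 0 0 0 60;0 0 0 0 0 0 60;0 0 0 0 0 0 60"

```text
time_s: 1.73
ee_pos: [562.1, 101.1, 129.8]
ee_rot: [179.9, -0.0, 90.0]
force: [0.8, 0.2, 4.4]
gripper_width: 64.2
gripper_force: 15.0
```

>>> send_rows:
  targets: "0 0 -0.004 0 0 0 60;0 0 -0.012 0 0 0 60;0 0 -0.025 0 0 0 60;0 0 -0.040 0 0 0 60;0 0 -0.050 0 0 0 60;0 0 -0.055 0 0 0 60;0 0 -0.055 0 0 0 60"

```text
time_s: 2.32
ee_pos: [561.9, 101.1, 185.3]
ee_rot: [179.9, -0.0, 90.0]
force: [-0.1, 0.1, -1.0]
gripper_width: 64.0
gripper_force: 15.0
```

```bash
python3 - <<'E'
from h import *
import pickle
fs={n:eyes.grab_frame(n) for n in("scene","side","wrist")};pickle.dump(fs,open("f1.pkl","wb"))
a=np.hstack([cv2.resize(fs["side"]["image"][120:300,180:340],(400,450),interpolation=3),cv2.resize(fs["scene"]["image"][110:290,140:300],(400,450),interpolation=3)])
cv2.imwrite("pics/lift.png",a)
for n in fs:
  for c in("red","blue"):
    for s,k in blobs(fs[n],c,40)[0]: print(n,c,s,k)
s=env.state();print(s["force"],s["ee_pos"],s["gripper_width"])
E
```

```text
scene red [286, 157, 13, 18, 152] [292.4, 165.3]
scene red [268, 173, 9, 11, 72] [271.7, 177.3]
scene red [175, 189, 39, 13, 200] [194.8, 195.9]
scene blue [0, 132, 41, 133, 2404] [12.0, 209.3]
scene blue [381, 144, 84, 58, 1032] [422.1, 175.2]
scene blue [356, 166, 14, 12, 110] [361.8, 172.0]
scene blue [396, 169, 19, 13, 60] [404.5, 175.2]
scene blue [393, 179, 18, 12, 50] [400.8, 184.9]
scene blue [180, 244, 15, 17, 175] [187.4, 251.1]
scene blue [143, 253, 16, 18, 198] [151.1, 260.9]
side red [340, 87, 8, 31, 125] [343.2, 101.0]
side red [306, 183, 22, 17, 81] [316.3, 191.1]
side red [233, 190, 21, 23, 364] [243.4, 199.8]
side red [307, 190, 32, 15, 109] [322.5, 197.5]
side red [158, 211, 67, 46, 1059] [202.0, 239.4]
side red [277, 236, 15, 16, 180] [284.4, 242.8]
side red [305, 311, 33, 27, 360] [321.4, 323.5]
side blue [468, 58, 44, 120, 2712] [496.4, 136.5]
side blue [266, 144, 12, 7, 69] [271.5, 147.3]
side blue [18, 305, 152, 79, 9029] [98.1, 346.7]
side blue [187, 318, 26, 21, 318] [200.3, 329.8]
wrist red [323, 107, 189, 163, 13678] [389.9, 172.3]
wrist red [93, 144, 54, 53, 2183] [119.7, 169.8]
wrist red [190, 192, 132, 87, 8770] [258.0, 241.3]
wrist red [226, 309, 60, 8, 327] [255.0, 311.5]
[-0.64353909 -0.12700365 -0.14452901] [560.71553398 100.91252688 183.21365129] 63.80729083722253
```

View pics/lift.png

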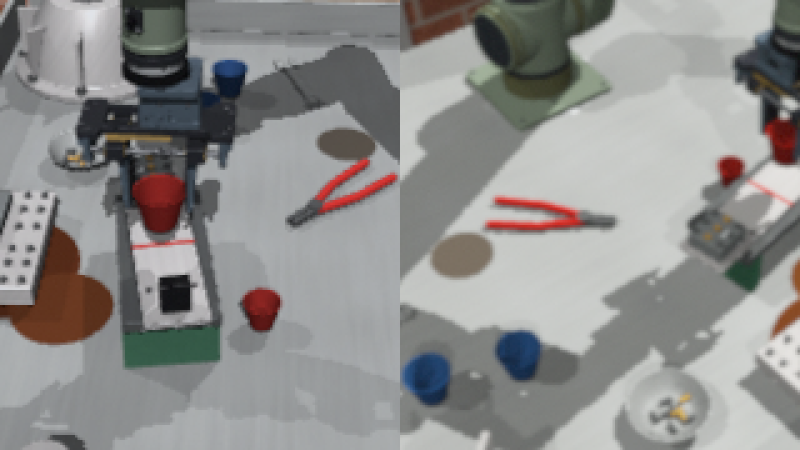

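>>> send_rows:
  targets: "-0.005 0 -0.01 0 0 0 60;-0.017 0 -0.02 0 0 0 60;-0.037 -0.001 -0.02 0 0 0 60;-0.062 -0.002 -0.02 0 0 0 60;-0.092 -0.003 -0.02 0 0 0 60;-0.125 -0.004 -0.02 0 0 0 60;-0.16 -0.005 -0.02 0 0 0 60;-0.195 -0.006 -0.02 0 0 0 60;-0.23 -0.007 -0.02 0 0 0 60;-0.265 -0.008 -0.02 0 0 0 60;-0.3 -0.009 -0.02 0 0 0 60;-0.335 -0.01 -0.02 0 0 0 60"

```text
time_s: 3.47
ee_pos: [550.7, -236.9, 205.0]
ee_rot: [179.9, 0.0, 90.0]
force: [1.1, -0.5, -1.2]
gripper_width: 63.8
gripper_force: 15.0
```

>>> send_rows:
  targets: "-0.035 -0.001 0 0 0 0 60;-0.07 -0.002 0 0 0 0 60;-0.105 -0.003 0 0 0 0 60;-0.135 -0.004 0 0 0 0 60;-0.16 -0.005 0 0 0 0 60;-0.178 -0.005 0 0 0 0 60;-0.19 -0.005 0 0 0 0 60;-0.195 -0.005 0 0 0 0 60;-0.195 -0.005 0 0 0 0 60;-0.195 -0.005 0 0 0 0 60;-0.195 -0.005 0 0 0 0 60"

```text
time_s: 4.38
ee_pos: [546.4, -427.8, 204.3]
ee_rot: [180.0, -0.0, 90.1]
force: [0.2, -0.3, -0.8]
gripper_width: 63.8
gripper_force: 15.0
```

```bash
python3 - <<'E'
from h import *
import pickle
f=eyes.grab_frame("wrist");pickle.dump(f,open("f2.pkl","wb"))
cv2.imwrite("pics/w2.png",cv2.resize(f["image"],(800,600),interpolation=cv2.INTER_CUBIC))
for c,z in(("red",150),("blue",0)):
    for s,k in blobs(f,c,40)[0]: print(c,s,k,cup_fit(f,s,z))
s=env.state();print(s["force"],s["ee_pos"],s["ee_rot"],s["gripper_width"],f["eye"])
E
```

```text
red [190, 192, 132, 87, 7871] [259.0, 242.4] (array([ 545.2, -432.9]), array([ 7.2, -0.3, -6.1, 24.3]))
red [226, 309, 60, 8, 324] [255.8, 311.6] (array([ 548.1, -488.5]), array([-19.5, -44.3,  30.1,  63.2]))
blue [221, 83, 69, 70, 3289] [255.4, 119.6] (array([ 544.9, -371.6]), array([-0.5, -0.3,  1.6,  2.3]))
blue [189, 204, 30, 20, 131] [203.5, 211.8] (array([ 500.3, -475.1]), array([ -9.7, -12.6,  25.5,  29.9]))
[-0.44531505 -0.15071724 -0.63524024] [ 546.54235293 -427.7668252   204.29117683] [ 1.79993477e+02 -2.26268292e-02  9.00756237e+01] 63.80111974135935 [ 544.79742391 -349.24112489  374.82594915]
```

View pics/w2.png

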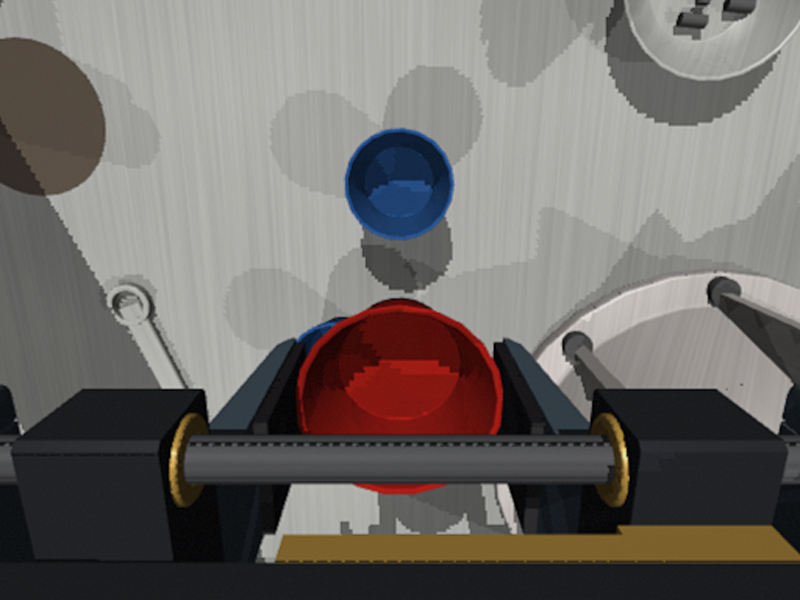

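```bash
python3 - <<'E'
from h import *
import pickle
f=pickle.load(open("f2.pkl","rb")); a=np.linspace(0,6.283,72)
def rim(box,z):
    t=np.array([box[0],box[1],box[0]+box[2],box[1]+box[3]])-.5
    def e(p):
        h=proj(f,np.c_[p[0]+p[2]*np.cos(a),p[1]+p[2]*np.sin(a),0*a+z]); return np.r_[h.min(0),h.max(0)]-t
    s=least_squares(e,[545,-400,33]); return s.x.round(1),s.fun.round(1)
print(rim([221,83,69,70],52)); 
for z in(223,225,227):print(rim([191,195,131,121],z))
E
```

```text
(array([ 544.4, -370.6,   31.9]), array([ 0.1, -0.1, -0.1,  0.1]))
(array([ 545.1, -426.5,   32.4]), array([-0.5,  0.5,  0.5, -0.6]))
(array([ 545.1, -425.5,   32. ]), array([-0.5,  0.5,  0.5, -0.6]))
(array([ 545.1, -424.5,   31.6]), array([-0.5,  0.5,  0.5, -0.6]))
```

>>> send_rows:
  targets: "0.015 0 0 0 0 0 60;0.035 -0.001 0.01 0 0 0 60;0.05 -0.0014 0.028 0 0 0 60;0.0563 -0.0014 0.05 0 0 0 60;0.0563 -0.0014 0.073 0 0 0 60;0.0563 -0.0014 0.095 0 0 0 60;0.0563 -0.0014 0.115 0 0 0 60;0.0563 -0.0014 0.13 0 0 0 60;0.0563 -0.0014 0.138 0 0 0 60;0.0563 -0.0014 0.14 0 0 0 60;0.0563 -0.0014 0.14 0 0 0 60"

```text
time_s: 5.35
ee_pos: [545.1, -372.2, 64.1]
ee_rot: [-180.0, -0.0, 90.0]
force: [-0.3, 1.5, 0.2]
gripper_width: 64.0
gripper_force: 15.0
```

>>> send_rows:
  targets: "0 0 0.003 0 0 0 60;0 0 0.006 0 0 0 60;0 0 0.009 0 0 0 60;0 0 0.009 0 0 0 60;0 0 0.009 0 0 0 60"

```text
time_s: 5.77
ee_pos: [544.9, -372.7, 55.1]
ee_rot: [180.0, 0.0, 90.0]
force: [0.2, 0.2, -0.9]
gripper_width: 64.0
gripper_force: 15.0
```

>>> send_rows:
  targets: "0 0 0 0 0 0 80;0 0 0 0 0 0 90;0 0 0 0 0 0 100;0 0 0 0 0 0 100;0 0 -0.005 0 0 0 100;0 0 -0.018 0 0 0 100;0 0 -0.04 0 0 0 100;0 0 -0.065 0 0 0 100;0 0 -0.095 0 0 0 100;0 0 -0.125 0 0 0 100;0 0 -0.15 0 0 0 100;0 0 -0.16 0 0 0 100"

```text
time_s: 6.77
ee_pos: [546.3, -373.7, 220.0]
ee_rot: [179.6, 0.3, 90.0]
force: [0.7, -0.4, 0.3]
gripper_width: 91.2
gripper_force: 0.0
```

```bash
python3 - <<'E'
from h import *
import pickle
fs={n:eyes.grab_frame(n) for n in("scene","side","wrist")};pickle.dump(fs,open("f3.pkl","wb"))
a=np.hstack([cv2.resize(fs["wrist"]["image"],(533,400),interpolation=3),cv2.resize(fs["scene"]["image"][210:290,135:188],(265,400),interpolation=3)])
cv2.imwrite("pics/nest.png",a)
s=env.state();print(s["time_s"],s["ee_pos"])
E
```

```text
6.9167 [ 544.84517585 -372.65560881  215.05567189]
```

View pics/nest.png

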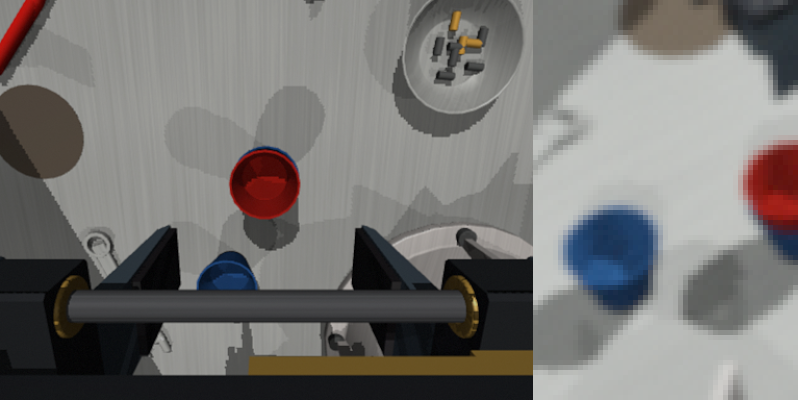

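```bash
python3 - <<'E'
from h import *
import pickle
fs=pickle.load(open("f3.pkl","rb")); a=np.linspace(0,6.283,72)
for n in fs:
  f=fs[n]
  for c in("red","blue"):
    for s,k in blobs(f,c,20)[0]:
      p=ray(f,k,60)[0]
      if abs(p[0]-545)<45 and abs(p[1]+372)<60: print(n,c,s,k,p.round(1))
  for z in (20,40): 
    h=cup_hull(f,544.5,-371.5,z); print(n,z,h.min(0).round(1),h.max(0).round(1))
f=fs["wrist"]
b=[x for x,k in blobs(f,"red",1000)[0] if abs(ray(f,k,60)[0,0]-545)<40 and abs(ray(f,k,60)[0,1]+372)<60][0]
t=np.array([b[0],b[1],b[0]+b[2],b[1]+b[3]])-.5
def e(p):
    h=proj(f,np.c_[p[0]+31.9*np.cos(a),p[1]+31.9*np.sin(a),0*a+p[2]]); return np.r_[h.min(0),h.max(0)]-t
s=least_squares(e,[545,-370,70]);print(s.x,s.fun)
E
```

```text
scene red [178, 239, 17, 17, 233] [186.1, 246.7] [ 542.7 -368.7   60. ]
scene blue [184, 254, 10, 7, 26] [188.4, 257.6] [ 586.3 -386.2   60. ]
scene 20 [175.5 237.7] [195. 259.]
scene 40 [174.6 234.1] [194.4 255.7]
side red [254, 153, 15, 11, 126] [260.8, 157.3] [ 543.  -371.3   60. ]
side 20 [252.6 151. ] [268.3 167.8]
side 40 [252.6 146.8] [268.3 163.8]
wrist red [220, 143, 68, 68, 3065] [254.6, 179.1] [ 544.  -375.8   60. ]
wrist blue [235, 141, 47, 15, 82] [259.7, 144.7] [ 548.9 -341.7   60. ]
wrist 20 [220.5 143.2] [289.7 210.5]
wrist 40 [218.4 146.4] [292.  217.6]
[ 542.96019736 -368.92556282   81.08564471] [-0.45731544  0.45717977  0.45817008 -0.48425036]
```

>>> send_rows:
  targets: "0.005 0 0 0 0 2 100;0.02 -0.002 0 0 0 5 100;0.045 -0.004 0 0 0 9 100;0.075 -0.007 0 0 0 14 100;0.105 -0.01 0 0 0 19 100;0.135 -0.013 0 0 0 24 100;0.165 -0.016 0 0 0 29 100;0.195 -0.019 0 0 0 34 100;0.225 -0.022 0 0 0 39 100;0.255 -0.025 0 0 0 44 100;0.285 -0.028 0 0 0 49 100;0.315 -0.031 0 0 0 54 100"

```text
time_s: 7.92
ee_pos: [512.2, -56.1, 212.4]
ee_rot: [-179.8, 0.2, 35.7]
force: [-0.4, -0.1, 0.3]
gripper_width: 91.5
gripper_force: 0.0
```

>>> send_rows:
  targets: "0.016 -0.027 0 0 0 5 100;0.032 -0.054 0 0 0 11 100;0.045 -0.077 0 0 0 17 100;0.055 -0.094 0 0 0 22 100;0.061 -0.104 0 0 0 25 100;0.062 -0.106 0 0 0 25 100;0.062 -0.106 0 0 0 25 100;0.062 -0.106 0 0 0 25 100"

```text
time_s: 8.58
ee_pos: [501.2, 63.9, 213.8]
ee_rot: [180.0, 0.1, 11.1]
force: [-0.1, -0.1, 0.8]
gripper_width: 91.2
gripper_force: 0.0
```

```bash
python3 - <<'E'
from h import *
import pickle
f=eyes.grab_frame("wrist");pickle.dump(f,open("f4.pkl","wb"))
cv2.imwrite("pics/w4.png",cv2.resize(f["image"],(800,600),interpolation=cv2.INTER_CUBIC))
s=env.state();print(s["time_s"],s["ee_pos"],s["ee_rot"],s["qpos"])
E
```

```text
8.6333 [501.42814389  63.66480841 214.07593798] [1.79982861e+02 9.88443049e-02 1.10116177e+01] [ 5.94939104e+00  1.20896783e+01  9.83497660e+01 -2.75097708e-02
  6.96575043e+01  8.49473436e+01]
```

View pics/w4.png

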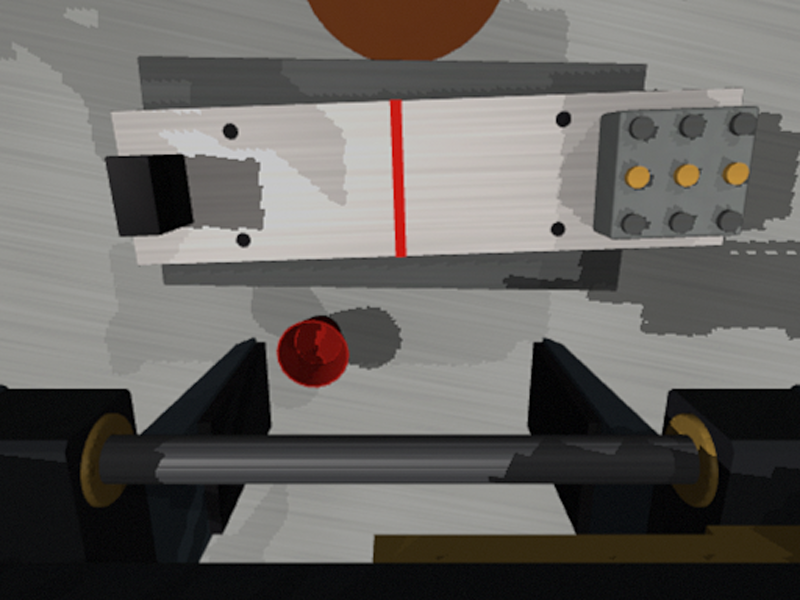

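```bash
python3 - <<'E'
from h import *
import pickle
f=pickle.load(open("f4.pkl","rb")); q=512/800
def fit(loc,px,z):
    px=np.array(px)*q; loc=np.array(loc,float)
    def w(p):
        c,s=np.cos(p[2]),np.sin(p[2]); return np.c_[loc[:,:2]@np.array([[c,s],[-s,c]])+p[:2],np.full(len(loc),z)]
    s=least_squares(lambda p:(proj(f,w(p))-px).ravel(),[560,60,-1.38]); x=s.x
    print(x[:2].round(1),np.degrees(x[2]).round(2),"res px",s.fun.round(1)); return x
P=fit([[-160,40],[-160,-40],[160,40],[160,-40],[-15,40],[-15,-40]],[[112,112],[137,265],[743,88],[723,240],[396,100],[401,256]],98)
S=fit([[-130,60],[130,60],[130,-60],[-130,-60]],[[138,57],[646,64],[618,290],[163,284]],90)
G=fit([[-10,18],[10,18],[10,-18],[-10,-18]],[[106,157],[152,155],[161,234],[119,236]],140)
D=lambda a:np.array([np.cos(a),np.sin(a)])
m=P[:2]-15*D(P[2]); e=S[:2]+130*D(S[2]); l=P[:2]-135*D(P[2])
n=np.array([-np.sin(S[2]),np.cos(S[2])])
print("mark",m,"edge",e,"dist",(e-m)@D(S[2]),"lateral of mark",(m-e)@n,"lug",l)
s=env.state()
E
```

```text
[564.1  60.2] -76.77 res px [-1.6 -0.3  0.3  0.6  1.3 -1.6  0.2  2.4 -0.3 -0.1  0.2 -0. ]
[559.6  78.4] -79.7 res px [-1.2 -0.5  1.5 -0.4 -0.2  0.7 -0.1  1. ]
[533.8 191. ] -78.47 res px [-0.  -1.1 -0.5 -0.1  0.7  1.2 -0.1  0.2]
mark [560.68155273  74.85007498] edge [582.86108742 -49.48795644] dist 126.30005035009731 lateral of mark 0.4184472634957692 lug [533.21528056 191.66447432]
```

>>> send_rows:
  targets: "0.007 -0.014 0 0 0 0 70;0.020 -0.042 0 0 0 -1 70;0.035 -0.075 0 0 0 -2 70;0.048 -0.102 0 0 0 -2.2 70;0.0558 -0.1193 0.005 0 0 -2.2 70;0.0558 -0.1193 0.02 0 0 -2.2 70;0.0558 -0.1193 0.04 0 0 -2.2 70;0.0558 -0.1193 0.062 0 0 -2.2 70;0.0558 -0.1193 0.082 0 0 -2.2 70;0.0558 -0.1193 0.097 0 0 -2.2 70;0.0558 -0.1193 0.105 0 0 -2.2 70;0.0558 -0.1193 0.106 0 0 -2.2 70"
  grip_force: 30

```text
time_s: 9.63
ee_pos: [533.0, 191.0, 107.1]
ee_rot: [180.0, 0.2, 13.1]
force: [-0.2, -0.9, 0.1]
gripper_width: 64.0
gripper_force: 0.0
```

>>> send_rows:
  targets: "0 0 0 0 0 0 60;0 0 0 0 0 0 50;0 0 0 0 0 0 40;0 0 0 0 0 0 32;0 0 0 0 0 0 26;0 0 0 0 0 0 20;0 0 0 0 0 0 12;0 0 0 0 0 0 12;0 0 0 0 0 0 12"

```text
time_s: 10.38
ee_pos: [533.8, 192.6, 109.3]
ee_rot: [-180.0, -0.0, 13.2]
force: [-0.3, 0.7, 2.2]
gripper_width: 20.0
gripper_force: 30.0
```

>>> send_rows:
  targets: "0 0 0.001 0 0 0 12;0 0.001 0.0015 0 0 0.2 12;0 0.004 0.0015 0 0 0.5 12;0 0.008 0.0015 0 0 0.8 12;0 0.013 0.0015 0 0 1.2 12;0 0.018 0.0015 0 0 1.6 12;0 0.024 0.0015 0 0 2 12;-0.0001 0.030 0.0015 0 0 2.4 12;-0.0002 0.036 0.0015 0 0 2.7 12;-0.0003 0.042 0.0015 0 0 2.9 12;-0.0003 0.047 0.0015 0 0 2.9 12;-0.0003 0.050 0.0015 0 0 2.9 12"
  grip_force: 38

```text
time_s: 11.38
ee_pos: [545.7, 145.7, 109.3]
ee_rot: [-179.8, -0.2, 10.2]
force: [-2.0, 8.1, 9.0]
gripper_width: 19.9
gripper_force: 38.0
```

>>> send_rows:
  targets: "0.0002 0.003 0 0 0 0 12;0.0005 0.007 0 0 0 0 12;0.0008 0.012 0 0 0 0 12;0.0011 0.017 0 0 0 0 12;0.0014 0.023 0 0 0 0 12;0.0018 0.029 0 0 0 0 12;0.0022 0.035 0 0 0 0 12;0.0025 0.041 0 0 0 0 12;0.0027 0.046 0 0 0 0 12;0.003 0.050 0 0 0 0 12;0.003 0.050 0 0 0 0 12;0.003 0.050 0 0 0 0 12"

```text
time_s: 12.38
ee_pos: [557.7, 96.3, 109.3]
ee_rot: [-179.9, -0.2, 10.3]
force: [-2.1, 5.7, 9.8]
gripper_width: 20.1
gripper_force: 38.0
```

```bash
python3 - <<'E'
from h import *
import pickle
f=eyes.grab_frame("wrist");pickle.dump(f,open("f5.pkl","wb"))
cv2.imwrite("pics/w5.png",cv2.resize(f["image"],(800,600),interpolation=cv2.INTER_CUBIC))
s=env.state();print(s["time_s"],s["ee_pos"],s["ee_rot"],s["force"])
E
```

```text
12.4333 [557.65510084  96.26171919 109.25693809] [-1.79879355e+02 -1.76970908e-01  1.02578772e+01] [-1.33110362  5.54852742  8.64188806]
```

View pics/w5.png

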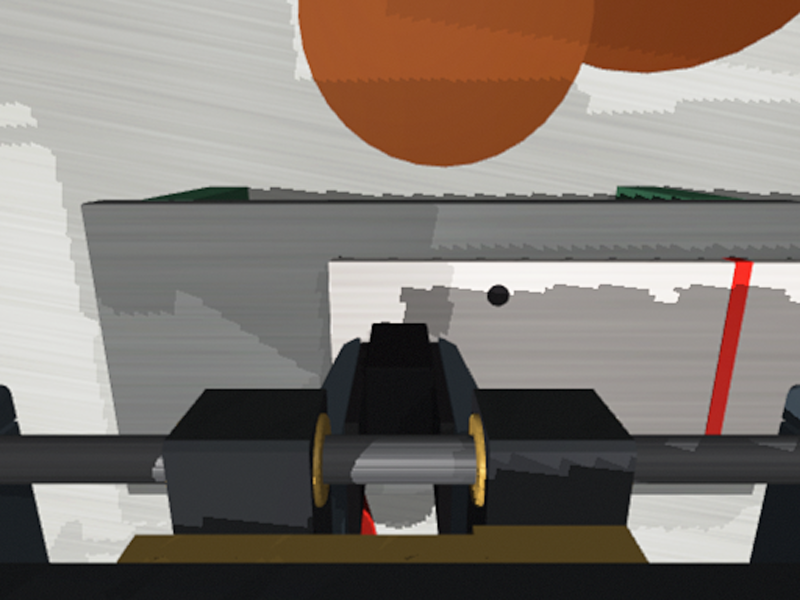

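```bash
python3 - <<'E'
from h import *
import pickle
f=pickle.load(open("f5.pkl","rb")); q=512/800
c=ray(f,np.array([[82,205],[800,203]])*q,90); p=ray(f,np.array([[743,261],[715,433],[330,261],[799,261]])*q,98)
d=c[1]-c[0]; d/=np.linalg.norm(d); a=lambda v:np.degrees(np.arctan2(v[1],v[0])).round(2)
print("stand yaw",a(d),"plate side yaw",a(p[3]-p[2]),"line yaw",a(p[0]-p[1])-90)
print("line far end - rear corner",(p[:2]-c[0])@d,"remaining",260-(p[:2]-c[0])@d, "rear end of plate", (p[2]-c[0])@d, "line-rear", (p[0]-p[2])@d)
E
```

```text
stand yaw -79.61 plate side yaw -79.76 line yaw -78.6
line far end - rear corner [231.64054798 232.8235669 ] remaining [28.35945202 27.1764331 ] rear end of plate 87.9463328650382 line-rear 143.69421511895575
```

>>> send_rows:
  targets: "0 0.002 0 0 0 0 12;0 0.005 0 0 0 0 12;0 0.008 0 0 0 0 12;0 0.011 0 0 0 0 12;0 0.014 0 0 0 0 12;0 0.017 0 0 0 0 12;0 0.020 0 0 0 0 12;0 0.023 0 0 0 0 12;0 0.025 0 0 0 0 12;0 0.026 0 0 0 0 12;0 0.026 0 0 0 0 12;0 0.026 0 0 0 0 12"

```text
time_s: 13.43
ee_pos: [562.3, 71.5, 109.4]
ee_rot: [-179.8, -0.2, 10.3]
force: [-0.9, 7.8, 10.3]
gripper_width: 19.7
gripper_force: 38.0
```

```bash
python3 - <<'E'
from h import *
import pickle
fs={n:eyes.grab_frame(n) for n in("scene","side","wrist")};pickle.dump(fs,open("f6.pkl","wb"))
w=fs["wrist"]["image"]
a=np.hstack([cv2.resize(w[110:290,400:512],(373,600),interpolation=3),cv2.resize(fs["scene"]["image"][150:230,245:302],(427,600),interpolation=3)])
cv2.imwrite("pics/w6.png",a)
s=env.state();print(s["time_s"],s["ee_pos"],s["ee_rot"],s["force"],s["torque"])
E
```

```text
13.5833 [562.28393874  71.51532822 109.36460885] [-179.80753305   -0.19555464   10.25227575] [-1.38041189  7.24153081  9.93307658] [ 0.83413424  0.65436449 -0.15510033]
```

View pics/w6.png

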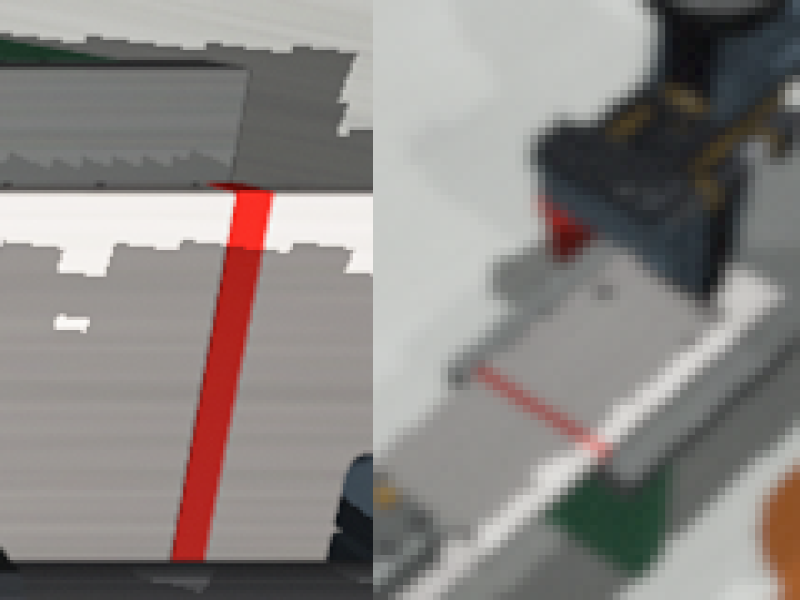

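```bash
python3 - <<'E'
from h import *
import pickle
f=pickle.load(open("f6.pkl","rb"))["wrist"]; s=112/373
px=lambda l:np.array([[400+x*s-.5+.5*s,110+y*.3-.35] for x,y in l])
c=ray(f,px([[250,68],[233,187]]),90); p=ray(f,px([[254,192],[189,560]]),98)
a=np.radians(-79.7); d=np.array([np.cos(a),np.sin(a),0])
g=lambda v:np.degrees(np.arctan2(v[1],v[0])).round(2)
print("edge yaw",g(c[0]-c[1])-90,"line yaw",g(p[0]-p[1])-90)
print("edge along",c@d,"line along",p@d,"remaining",c@d-(p@d).mean(), "len",np.linalg.norm(p[0]-p[1]))
print("underside outline",)
E
```

```text
edge yaw -77.78999999999999 line yaw -79.38
edge along [151.71385569 152.38139723] line along [150.85778877 151.23434844] remaining [0.66778708 1.33532863] len 67.26362842691883
underside outline
```

>>> send_rows:
  targets: "0 0.0006 0 0 0 0 12;0 0.0012 0 0 0 0 12;0 0.0012 0 0 0 0 12;0 0.0012 0 0 0 0 12;0 0.0012 0 0 0 0 12;0 0.0012 0 0 0 0 12"

```text
time_s: 14.08
ee_pos: [562.4, 70.6, 109.4]
ee_rot: [-179.8, -0.2, 10.3]
force: [-1.0, 8.6, 10.6]
gripper_width: 19.9
gripper_force: 38.0
```

```bash
python3 - <<'E'
from h import *
f=eyes.grab_frame("wrist")
s=env.state();print(s["time_s"],s["ee_pos"],s["ee_rot"],s["force"],s["gripper_width"])
im=f["image"];g=im.astype(int)
r=(g[...,2]>1.8*g[...,1])&(g[...,2]>90)
for row in (170,180,200,230,260):
    x=np.where(r[row,420:])[0]+420; print(row,x.min() if len(x) else None,x.max() if len(x) else None, ray(f,[x.mean(),row],98)[0]@[.1788,-.9839,0] if len(x) else "")
gr=cv2.cvtColor(im,cv2.COLOR_BGR2GRAY).astype(int)
for row in (135,145,155): print(row,gr[row,462:482].tolist())
E
```

```text
14.1333 [562.4388924   70.60000944 109.39797718] [-179.78362091   -0.19544496   10.25591869] [-1.62501144  9.04586245 10.65663215] 19.72842061241377
170 471 480 151.80637751561073
180 469 479 151.98497978460466
200 465 475 151.79389211167134
230 460 469 151.78074823856352
260 455 464 152.0607251115214
135 [116, 116, 116, 117, 116, 117, 117, 117, 117, 116, 104, 91, 98, 98, 97, 96, 97, 97, 96, 95]
145 [120, 119, 119, 120, 120, 121, 120, 122, 109, 85, 97, 96, 96, 96, 96, 96, 95, 95, 96, 96]
155 [119, 119, 121, 119, 119, 121, 110, 88, 95, 96, 95, 95, 95, 95, 95, 95, 95, 95, 94, 95]
```

```bash
python3 -c "
from workcell import env
print(env.job_done())"
```

```text
the job is handed in; nothing more can be done
None
```

The red cup is nested in the left-hand blue cup. The plate has been slid square along the stand until its red line lies over the end edge, within about 0.5 mm by the wrist camera. The gripper still holds the plate by the lug, level and pressed down with about 10 N, and the job was handed in at about 14 s.

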